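# Load a flange on the tilting welding positioner and set it to 45 degrees

## Robot

A 6-joint arm with a two-finger parallel gripper is mounted at the origin on a cart in front of the work surface, level with it; the furniture and walls round the work are solid. World frame = base frame: x ahead of the robot, y to its left, z up, the work surface at z = 0. Lengths are in mm, angles in rad, forces in N, time in s.
With the tool pointing down it reaches from about 275 to 825 mm from the base axis. Payload 4.9 kg.
Tool frame: the origin (TCP) lies at the very end of the fingers, on their centre line; the grasp point (between the pads) lies 19 mm behind it; z points along the fingers, y is the direction in which the jaws open and shut (so a half turn about z gives the same grasp; the last joint's range is limited). The gripper opens to 85 mm and grips with 20 to 120 N. Pads are 22 mm wide; open, the fingers measure 114 mm over their backs; the gripper's body (76 mm by 85 mm) begins 54 mm behind the grasp point. The pads swing forward as they close: fully open they stand 13 mm farther back than shut.
Start: joints at [1.029, 0.326, -0.193, 1.052, 0, 1.437], TCP at [218.121, 504.917, 231.281] pointing down, gripper open.
Joint ranges: [-2.65, 2.65], [-0.97, 1.79], [-1.3, 1.35], [-1.93, 2.1], [-1.47, 1.37], [-3.14, 3.14]. Speed limits (rad/s): [2.57, 2.57, 3.14, 3.14, 3.14, 3.14].

## Interface

Orientations are given as [roll, pitch, yaw] about the fixed x, y, z axes, in that order (R = Rz(yaw) Ry(pitch) Rx(roll)).
In Python, from bench import bot, solve_ik, imaging gives the robot as it stands. Calls block until the motion is done:
- bot.move_ptp(position, orientation): joint-space move of the TCP to a pose.
- bot.movel(position, rot=None, max_speed=150, threshold=None): straight line of the TCP; rot=None keeps the orientation; max_speed is the mean speed in mm/s. With threshold (N) it stops when the force on the tool has changed by that much, and returns True; else False.
- bot.move_j(angles): joint-space move.
- bot.grip(opening, effort=None): opening from 0.0 (shut) to 1.0 (fully open); effort is the grip in N (None keeps the last); returns when the fingers have stopped.
- bot.dwell(seconds).
- solve_ik(position, orientation): joint angles nearest the present ones, or None.
- bot.get_state(): the state.
- imaging.capture(name): name is "scene" or "top" or "wrist"; returns the picture (420x560x3 uint8, blue, green, red); there is no depth.
- imaging.camera_model(name): a dict with "K" (3x3 intrinsics, pixels), "position" and "rotation" of the camera in the world. Camera axes: x right, y up, looking along -z (the intrinsics and any distortion apply to the point x, -y, -z); pixel columns grow to the right and rows downward; lengths in mm; the calibration is good to about 2 mm. The wrist camera is an equidistant fisheye: a pixel r from the principal point sees the ray r / f radians off the axis. A picture is of the moment at which its call begins: read the wrist's pose just before it. camera_model takes no time and is no camera call; for the wrist camera it gives the pose at the moment of the call.
A pose or a line that the arm cannot do raises bot.IKError and nothing moves.
- bot.sign_off(): hands the job in, once; it reports no verdict.
The state is a dict: "t": time; "qpos": joint angles; "joint_velocities": joint speeds; "effort": joint torques, N m; "tcp_pos": TCP position; "orientation": TCP orientation; "contact_force": force on the tool from outside, world axes, zero at the start; "wrist_torque": the same for the moment, N m; "opening": opening from 0.0 (shut) to 1.0 (fully open).
Only numpy, scipy, OpenCV 4.12 (cv2) and the standard library are available. Lean on these libraries where they do the work, as an engineer would, in place of code of your own. Each camera call takes 0.05 s, during which the arm holds its last target.

## Task

Push the lever of the small welding positioner back until its table lies level, then turn the steel flange so that its four bolt holes match the table's four locating pins and set it down gently over them, neck up and flat on the table. After that push the lever over until the table, with the flange on it, is tilted to 45 degrees, and leave it there; move the table by its lever only, and leave the other things on the bench where they are.

Things in the scene. Friction and masses are not known exactly. Their poses are not given: they have to be found in the camera images.
- tilt (a joint): tilt of the positioner's table; the lever is one rigid piece with it. 0 = level, at a hard stop; grows as the lever is pushed to the robot's left (positioner's +y) and the table's left edge sinks; 45 degrees = 0.785; stop at 1.047. Starts at 0.25 to 0.6. Stiff: friction 0.7 N m, about 8 N at the grip; stays where it is left
- lever_grip (a point): middle of the lever's black tapered grip (up to 24 mm thick, 67 mm long), 95 mm from the tilt axis; the lever's tip is 129 mm from it. The lever stands up at the robot's side of the positioner; it leans 30 degrees right of upright when the table is level, 15 degrees left of upright at 45 degrees tilt (lean to the left = tilt - 30 degrees)
- pointer_tip (a point): tip of the pointer that hangs down from the lever's hub, 60 mm below the tilt axis, over the quadrant on the front cheek. The quadrant has five long marks: 0, 15, 30, 45, 60 degrees of tilt from left to right as the robot sees it, and short ones every 5 degrees; 45 is the fourth long mark from the left
- tilt_axis (a point): fixed point on the level tilt axis inside the lever's hub, 95 mm above the bench, 112 mm in front (-x) of the table's centre. Its frame is the positioner's: x along the tilt axis, away from the robot, y left, z up. The positioner is bolted down (base 205 x 168 mm, cheeks 119 mm high, 88 mm each way from the centre along x), turned by up to 0.3 rad
- table_top (a point): the positioner's round steel table, 132 mm across, 12 mm thick, tilts with tilt. This point: centre of its upper face, 25 mm above the tilt axis (120 mm above the bench when level); z normal to the face, x along the tilt axis. Four fixed pins, 10 mm thick, 26 mm high, the top 7 mm tapered to a round tip, stand at x = +-30, y = +-30 mm
- flange_mid (a point): centre, 26 mm above the flat underside, of the loose dark steel weld-neck flange, z up along the neck. Plate 115 mm across, 14 mm thick, four 14 mm holes at x = +-30, y = +-30 mm; round neck 46 mm across, straight from 19 to 46 mm above the underside, top at 52 mm, 29 mm bore. Any quarter turn fits. 0.52 to 0.82 kg; starts flat on the bench, neck up
- flange: the same flange, origin at the centre of its underside. Grip the neck with the fingers closing along the flange's x or y, so that they come down between the holes; on the table, closing along the table's y keeps a wide gripper clear of the lever
- t_joint: bystander: welded T sample, 45 x 80 x 40 mm, origin under its centre
- goggles: bystander: dark round welding goggles, 86 x 181 x 30 mm, origin under the centre
- soapstone_holder: bystander: thin marker holder, 122 mm long, 11 mm high, origin under the centre
- coupon_0: bystander: flat steel plate 50 x 100 x 6 mm, origin under its centre

How it is judged (in metres and radians):
On the way, in this order (a step that is already met when the one before it is completed fails the run):
1. the table is level (within 3 degrees), pushed back by its lever (value of joint tilt below 0.05 rad), for 0.2 s.
2. the flange lies flat on the level table, the four pins through its four holes, released (z of flange_mid in the frame of table_top between 0.0235 and 0.0285 m and x of flange_mid in the frame of table_top between -0.005 and 0.005 m and y of flange_mid in the frame of table_top between -0.005 and 0.005 m and angle between the z axis of flange_mid and the z axis of table_top, either way round below 0.06 rad and value of joint tilt below 0.05 rad and contact force between the fingers and flange below 0.5 N), for 0.2 s.
At the end, for the whole second after the job is handed in: the table rests tilted at 45 degrees (within 3 degrees), the flange still seated on it: neck up, flat on the plate (within 2.5 mm and 3 degrees), centred within 5 mm, pins through its holes, at rest (z of flange_mid in the frame of table_top between 0.0235 and 0.0285 m and x of flange_mid in the frame of table_top between -0.005 and 0.005 m and y of flange_mid in the frame of table_top between -0.005 and 0.005 m and angle between the z axis of flange_mid and the z axis of table_top, either way round below 0.06 rad and value of joint tilt between 0.733 and 0.837 rad and velocity of joint tilt between -0.02 and 0.02 rad/s and linear speed of flange below 0.02 m/s); the robot touches nothing.
It fails at once if the table is turned by pushing the table plate or the flange on it instead of the lever ((contact force between the fingers and tilt_c0 above 3 N and (velocity of joint tilt above 0.1 rad/s or velocity of joint tilt below -0.1 rad/s)) or (contact force between the fingers and flange above 3 N and value of joint tilt above 0.1 rad and (velocity of joint tilt above 0.1 rad/s or velocity of joint tilt below -0.1 rad/s) and distance between flange and table_top below 0.03 m)).
It fails at once if the flange is dropped or thrown onto the table (faster than 0.6 m/s within 6 cm of its seat) (distance between flange and table_top below 0.06 m and linear speed of flange above 0.6 m/s).
It fails at once if a bystander is moved by more than 3 cm (distance of any of t_joint, goggles, soapstone_holder, coupon_0 from where it was at the start of the episode above 0.03 m).
It also fails if it takes over 72 s, if anything falls off the work surface, if the arm or the gripper's body presses on something with over 40 N, if the wrist force passes 120 N, or if a joint passes its speed limit or range.

## Working session

There is one attempt and no reset: what is moved stays moved. The work goes in short steps, each a Python script; the robot and the scene stay as the last script left them, time stands still between calls to the robot, and variables do not carry over. Pictures are saved under pics/ and viewed, and the job is handed in when it is done.

```bash
mkdir -p pics; ls
python3 - <<'E'
from bench import bot, solve_ik, imaging
import cv2
for n in ["scene","top","wrist"]:
    m=imaging.camera_model(n); print(n,m)
    cv2.imwrite(f"pics/{n}0.png",imaging.capture(n))
print(bot.get_state())
E
```

```text
pics
scene {'K': array([[419.6692613 ,   0.        , 282.41298615],
       [  0.        , 419.6692613 , 213.26292462],
       [  0.        ,   0.        ,   1.        ]]), 'position': array([1198.3713336 , -171.26236893,  678.70220004]), 'rotation': array([ 0.87581422, -0.02151579,  1.3716146 ])}
top {'K': array([[405.32793027,   0.        , 279.52800163],
       [  0.        , 405.32793027, 211.93319046],
       [  0.        ,   0.        ,   1.        ]]), 'position': array([411.70870511, -25.40109131, 974.36565449]), 'rotation': array([ 0.138601  ,  0.01365897, -1.58205911])}
wrist {'K': array([[325.1922621 ,   0.        , 279.34782563],
       [  0.        , 325.1922621 , 209.24802792],
       [  0.        ,   0.        ,   1.        ]]), 'position': array([155.77941089, 531.39480301, 372.73975717]), 'rotation': array([-2.70953864e-01,  5.18363391e-04,  1.16385311e+00])}
{'t': 0.15, 'qpos': array([ 1.02880979e+00,  3.26770814e-01, -1.93292035e-01,  1.05201856e+00,
       -3.54687224e-05,  1.43659037e+00]), 'joint_velocities': array([ 0.00095513, -0.00223146,  0.0033639 , -0.00107624, -0.00116215,
        0.00083969]), 'effort': array([ 1.32981513e-03, -4.43704140e+01,  2.62664491e+01,  1.04549015e-02,
       -1.05560555e-04,  1.52453811e-05]), 'tcp_pos': array([217.9007108 , 504.54060305, 230.70685523]), 'orientation': array([-3.14031438e+00, -1.36798725e-04,  2.73381201e+00]), 'contact_force': array([ 0.45044151, -0.07976943, -0.16829364]), 'wrist_torque': array([ 0.01433735, -0.05012597, -0.01271151]), 'opening': 0.9984887939580249}
```

View pics/scene0.png

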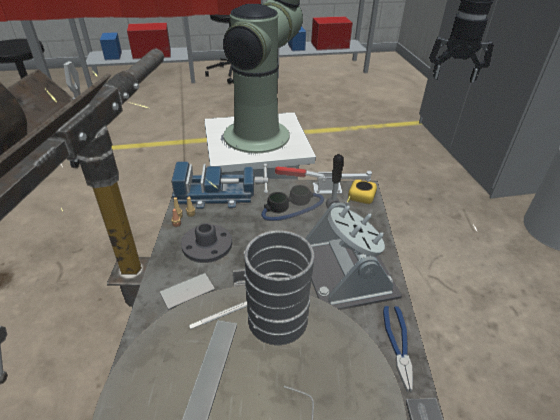

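View pics/top0.png

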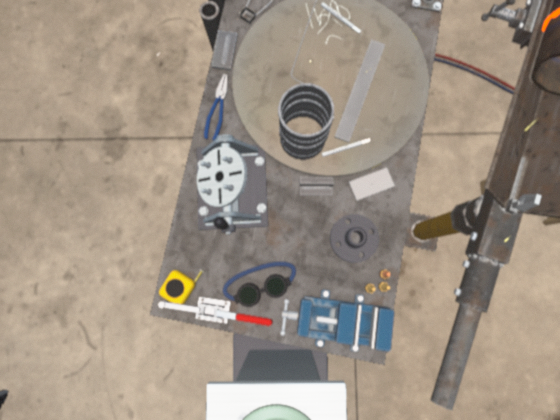

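View pics/wrist0.png

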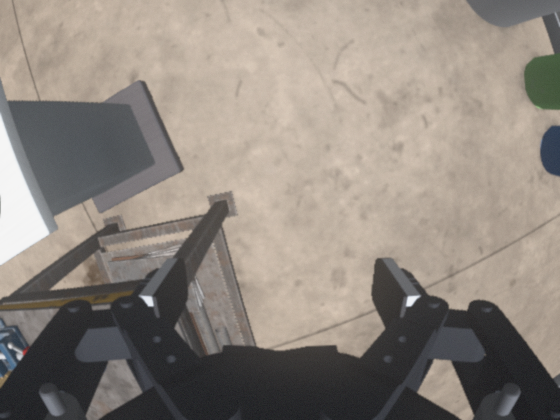

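```bash
cat > h.py <<'E'
import numpy as np, cv2
from scipy.spatial.transform import Rotation as Ro
from bench import bot, solve_ik, imaging
def R(r): return Ro.from_euler('xyz',r).as_matrix()
def proj(m,P):
    P=np.atleast_2d(P).astype(float)
    c=(P-m['position'])@R(m['rotation']); v=np.c_[c[:,0],-c[:,1],-c[:,2]]
    K=m['K']
    if m.get('fish'):
        rr=np.hypot(v[:,0],v[:,1]); th=np.arctan2(rr,v[:,2]); s=th/np.maximum(rr,1e-9)
        return np.c_[v[:,0]*s*K[0,0]+K[0,2],v[:,1]*s*K[1,1]+K[1,2]]
    return np.c_[v[:,0]/v[:,2]*K[0,0]+K[0,2],v[:,1]/v[:,2]*K[1,1]+K[1,2]]
def ray(m,uv):
    K=m['K']; a=(uv[0]-K[0,2])/K[0,0]; b=(uv[1]-K[1,2])/K[1,1]
    if m.get('fish'):
        th=np.hypot(a,b); s=np.sin(th)/max(th,1e-9); v=np.array([a*s,b*s,np.cos(th)])
    else: v=np.array([a,b,1.])
    return R(m['rotation'])@np.array([v[0],-v[1],-v[2]])
def atz(m,uv,z):
    d=ray(m,uv); return m['position']+d*(z-m['position'][2])/d[2]
def cam(n):
    m=imaging.camera_model(n); m['fish']=(n=='wrist'); return m
def crop(img,x0,y0,x1,y1,s,name):
    c=cv2.resize(img[y0:y1,x0:x1],None,fx=s,fy=s,interpolation=cv2.INTER_CUBIC); cv2.imwrite(f'pics/{name}.png',c)
E
python3 - <<'E'
from h import *
m=cam('top'); s=cam('scene')
print(proj(m,[[0,0,0],[218,505,231],[400,0,0]]),proj(s,[[0,0,0],[218,505,231],[400,0,0]]))
print('flange',atz(m,(355,238),52),atz(s,(205,229),52)); print('grip',atz(m,(221,223),180))
for p in [(275,287),(248,295)]: print('gog',atz(m,p,20))
print('table',atz(m,(219,176),120))
im=cv2.imread('pics/top0.png'); crop(im,180,120,280,245,6,'t_pos'); crop(im,310,190,410,290,6,'t_fl')
im=cv2.imread('pics/scene0.png'); crop(im,295,140,415,310,4.5//1 and 4,'s_pos')
E
```

```text
[[276.2024323  454.09604704]
 [-13.81423244 382.64582494]
 [274.498572   273.56849844]] [[256.58000508 135.01674469]
 [452.34634787  83.90001086]
 [280.55557243 212.66363882]]
flange [ 478.47851719 -185.02499574   52.        ] [ 487.86233647 -189.362968     52.        ]
grip [502.09566682 100.06564917 180.        ]
gog [369.44551062  -1.39003485  20.        ]
gog [351.89236962  61.27414921  20.        ]
table [611.09293407 114.76121255 120.        ]
```

```bash
sleep 0
```

```text
(no output)
```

View pics/t_pos.png

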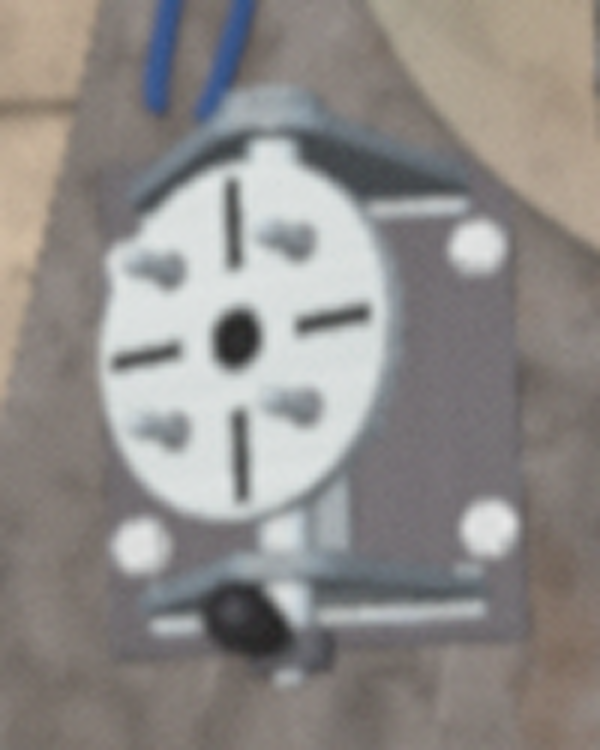

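View pics/t_fl.png

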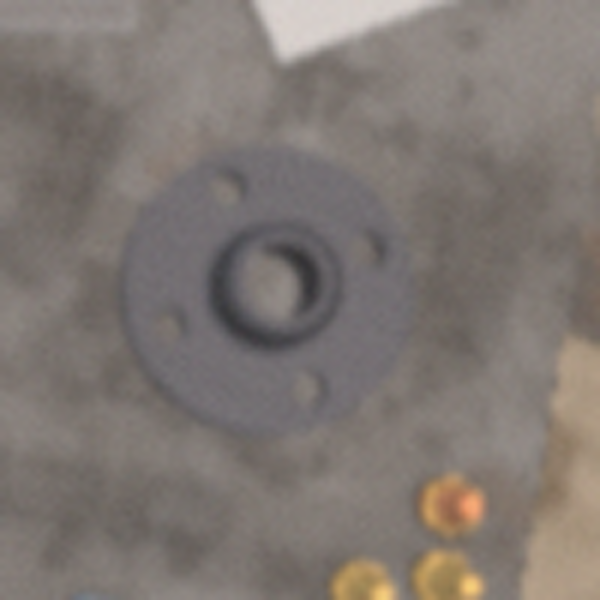

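View pics/s_pos.png

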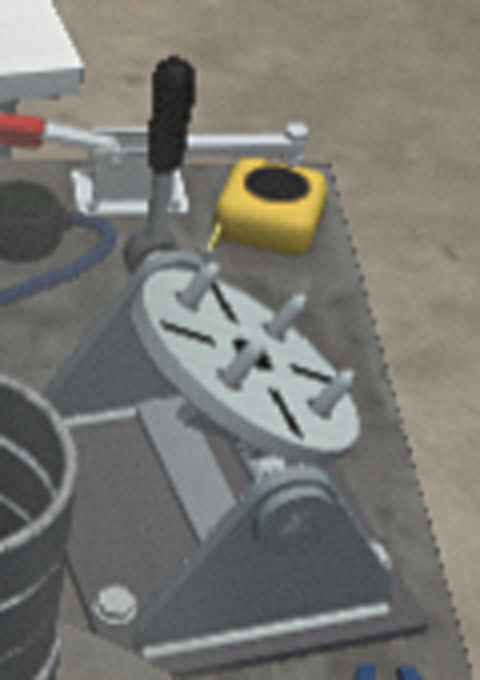

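```bash
cat > fit.py <<'E'
from h import *
from scipy.optimize import least_squares
def pos_pts(p,local):  # local in table_top frame -> world ; p=x,y (tilt_axis),yaw,tilt
    x,y,yaw,t=p
    L=np.atleast_2d(local)+np.array([112,0,25.])
    # tilt grows: left(+y) edge sinks -> rotate about x by -t
    W=(Ro.from_euler('z',yaw)*Ro.from_euler('x',-t)).apply(L)
    return W+np.array([x,y,95.])
E
python3 - <<'E'
from fit import *
ct=lambda a,s,o:(np.array(a)+.5)/s-.5+np.array(o)
T=ct([[236,335],[172,275],[302,245],[178,435],[310,410]],6,(180,120))
S=ct([[252,352],[185,302],[272,330],[228,385],[320,412],[210,270],[295,302],[343,378]],4,(295,140))
LT=[[0,0,0],[30,30,0],[30,-30,0],[-30,30,0],[-30,-30,0]]
LS=[[0,0,0],[-30,-30,0],[-30,30,0],[30,-30,0],[30,30,0],[-30,-30,25],[-30,30,25],[30,30,25]]
m=cam('top'); s=cam('scene')
f=lambda p:np.r_[(proj(m,pos_pts(p,LT))-T).ravel(),(proj(s,pos_pts(p,LS))-S).ravel()]
r=least_squares(f,[500,110,0,.4],loss='soft_l1'); print(r.x,r.cost); print(f(r.x).reshape(-1,2).round(1))
p=r.x
# lever grip: lean left = tilt-30deg
l=p[3]-np.pi/6
for d in (95,129):
    g=np.array([p[0],p[1],95])+Ro.from_euler('z',p[2]).apply([0,d*np.sin(l),d*np.cos(l)]); print(g,proj(m,g),proj(s,g))
# flange
fh=ct([[228,187],[372,247],[308,388],[170,324]],6,(310,190))
W=np.array([atz(m,u,14) for u in fh]); print(W.mean(0),[np.degrees(np.arctan2(*(w-W.mean(0))[[1,0]])) for w in W],np.linalg.norm(W-W.mean(0),axis=1))
print('nk',atz(m,ct([277,285],6,(310,190)),52),atz(m,ct([266,290],6,(310,190)),14))
E
```

```text
[5.00984474e+02 9.52761491e+01 5.10395988e-02 5.31141698e-01] 6.124573160395294
[[ 0.9  0.4]
 [ 0.4 -0.5]
 [ 0.2 -0.6]
 [ 0.5 -0.6]
 [ 0.1 -0.7]
 [-0.3  0.7]
 [ 0.  -0.1]
 [-0.2  0.4]
 [ 0.2 -1.3]
 [-0.6 -0.9]
 [ 0.9 -1.2]
 [ 1.2 -1.3]
 [ 1.4 -1.3]]
[500.94791625  95.9917868  189.99729747] [[222.27665288 222.98893904]] [[336.4902697  168.29407495]]
[500.93483247  96.24790977 223.99633025] [[219.34425245 220.97427194]] [[338.33695337 154.37746757]]
[ 482.95145366 -190.46991644   14.        ] [np.float64(20.711970987938706), np.float64(-69.91044333681448), np.float64(-161.27624483332028), np.float64(110.0061333811952)] [42.29216167 43.61938421 42.36307308 42.1502666 ]
nk [ 480.54125287 -186.80187973   52.        ] [ 481.45789794 -189.05249366   14.        ]
```

```bash
cat >> fit.py <<'E'
P=np.array([501.,95.3,0.051])
def lever_pose(lean,d_tcp=78,p=None):
    p=P if p is None else p
    Rz=Ro.from_euler('z',p[2])
    u=Rz.apply([0,np.sin(lean),np.cos(lean)])
    pos=np.array([p[0],p[1],95])+d_tcp*u
    yax=Rz.apply([0,np.cos(lean),-np.sin(lean)]); z=-u; x=np.cross(yax,z)
    return pos,Ro.from_matrix(np.c_[x,yax,z]).as_euler('xyz')
E
python3 - <<'E'
from fit import *
for l in (0.008,-.3,-.65,.3):
    p,o=lever_pose(l); print(p,o,solve_ik(p,o))
l=.008
p,o=lever_pose(l,170); bot.grip(0.5,40); bot.move_ptp(p,o)
m=cam('wrist'); im=imaging.capture('wrist'); cv2.imwrite('pics/w1.png',im)
p,o=lever_pose(l); print(bot.movel(p,o,120,threshold=15))
s=bot.get_state(); print(s['t'],s['tcp_pos'],s['contact_force'],s['opening'])
cv2.imwrite('pics/w2.png',imaging.capture('wrist'));cv2.imwrite('pics/s2.png',imaging.capture('scene'))
E
```

```text
[500.96819013  95.92318202 172.99750401] [-3.13359265  0.         -3.09059265] [ 0.04919641  0.30259137 -0.38526652  0.88292402 -0.00799999 -0.00180365]
[502.17506983  72.27939466 169.51624615] [ 2.84159265  0.         -3.09059265] [-0.17984247  0.32864853 -0.39704605  0.91575936  0.29180484 -0.2412296 ]
[503.40638804  48.15683655 157.09453629] [ 2.49159265e+00 -2.22044605e-16 -3.09059265e+00] [-0.39728093  0.48875568 -0.33834431  1.06197983  0.57685441 -0.54344936]
[499.82493017 118.32060534 169.51624615] [-2.84159265  0.         -3.09059265] [ 0.26003027  0.3788965  -0.32085257  0.9351501  -0.2932735   0.21850124]
False
3.4167 [501.4768766   96.05353318 173.6103743 ] [-0.21578066 -0.32645344  0.59323153] 0.4997682810518955
```

View pics/w1.png

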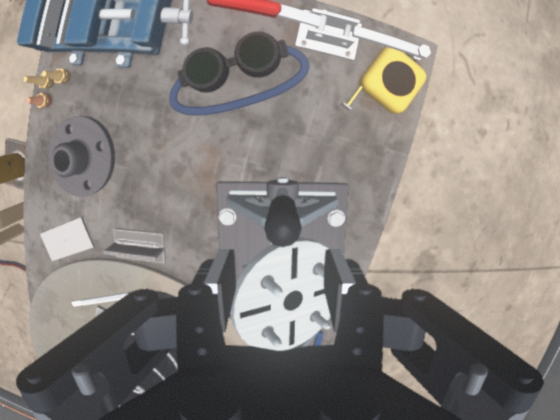

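View pics/w2.png

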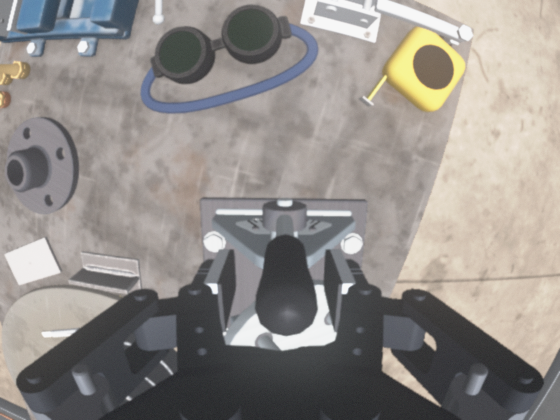

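The wrist view shows the lever's grip (285,290) standing between the fingers (220 and 345), and the table still tilted. I'll push to level now.

Run:
```python
from fit import *
for l in np.radians([-10,-20,-30,-36,-40,-44]):
    p,o=lever_pose(l); hit=bot.movel(p,o,70,threshold=30)
    s=bot.get_state(); print(np.degrees(l),hit,s['t'],s['tcp_pos'],s['contact_force'].round(1))
    if hit: break
bot.dwell(.3); 
cv2.imwrite('pics/w3.png',imaging.capture('wrist'));im=imaging.capture('scene');crop(im,295,140,415,310,4,'s3')
```

```text
-10.0 False 3.8667 [502.27232496  80.78010247 172.41931425] [1.  0.2 0.9]
-20.0 False 4.2083 [502.47600194  67.97313909 168.00336691] [-0.2 -0.4 -0. ]
-29.999999999999996 False 4.55 [502.84044947  55.86775607 161.80486203] [-0.3  0.2 -0.4]
-36.0 False 4.8167 [503.96172013  53.53084665 161.14383543] [-0.3  9.8 15.1]
-40.0 False 5.0667 [503.93156857  56.23279303 161.70431917] [ 1.8 36.  27.6]
-44.0 False 5.3167 [503.69416836  59.03528253 162.36477221] [ 3.6 62.9 41.3]
```

View pics/w3.png

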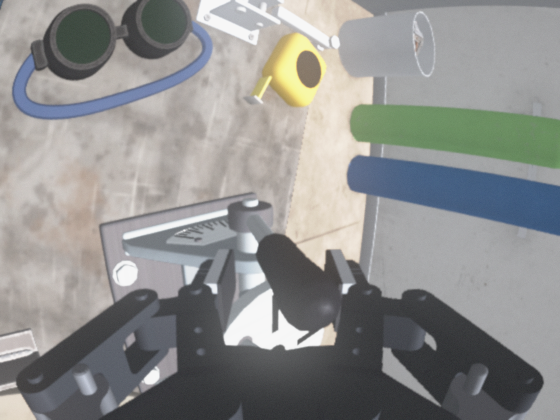

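View pics/s3.png

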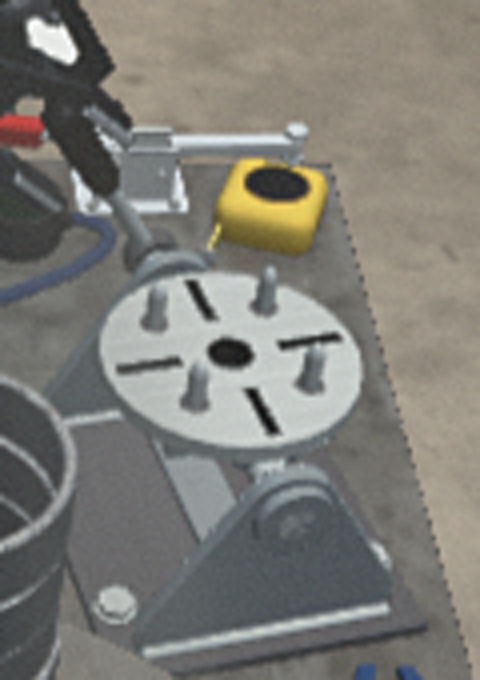

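Run:
```python
from fit import *
l=np.radians(-31)
p,o=lever_pose(l); bot.movel(p,o,80); print(bot.get_state()['contact_force'].round(1),bot.get_state()['tcp_pos'],p)
p,o=lever_pose(l,165); bot.movel(p,o,150)
bot.move_ptp([540,85,300],[np.pi,0,np.pi+.051]); bot.dwell(.2)
m=cam('wrist'); im=imaging.capture('wrist'); cv2.imwrite('pics/w4.png',im); np.save('w4.npy',m,allow_pickle=True)
im=imaging.capture('top'); cv2.imwrite('pics/t4.png',im)
im=imaging.capture('scene');cv2.imwrite('pics/s4.png',im); crop(im,295,140,415,310,4,'s4c')
print(bot.get_state()['t'])
```

```text
[-0.4  0.1 -1.1] [502.94060512  56.89342685 163.1314092 ] [503.04793341  55.17926378 161.85904945]
7.75
```

View pics/w4.png

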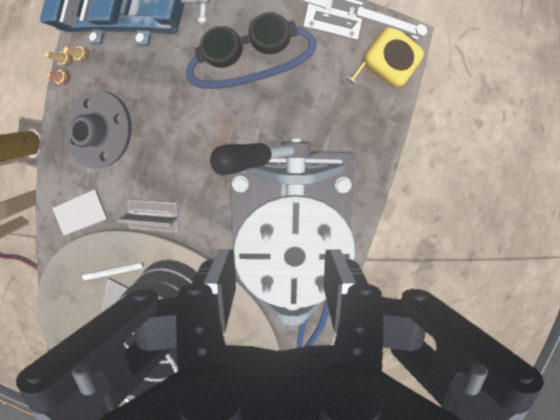

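View pics/s4c.png

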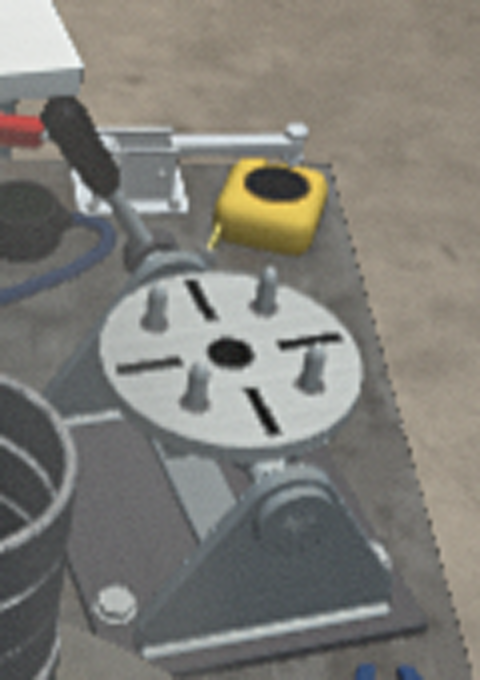

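Run:
```python
from fit import *
im=cv2.imread('pics/w4.png'); crop(im,220,180,370,320,5,'w4c')
```

```text
(no output)
```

View pics/w4c.png

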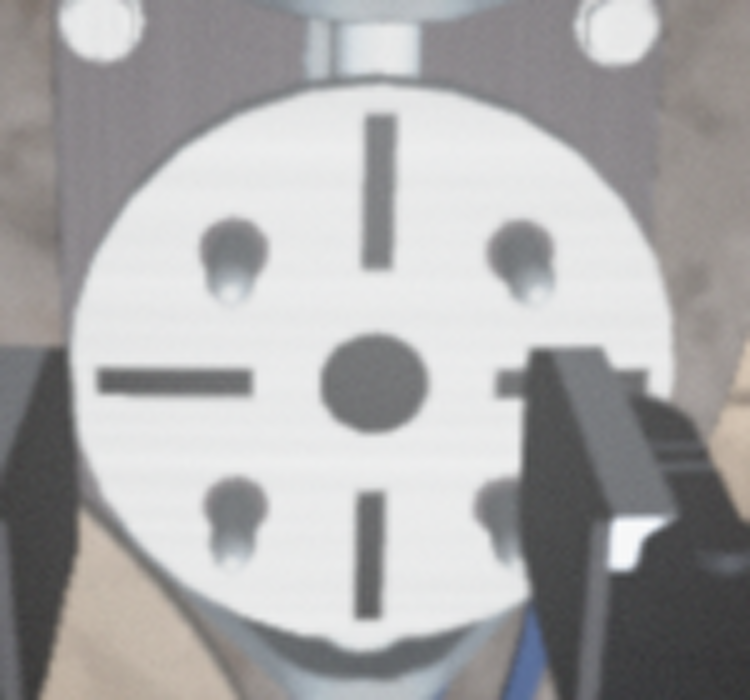

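Run:
```python
from fit import *
m=np.load('w4.npy',allow_pickle=True).item()
ct=lambda a,s,o:(np.array(a)+.5)/s-.5+np.array(o)
pts=ct([[374,383],[234,250],[521,250],[235,506],[379.5,192],[369.5,555],[175,382]],5,(220,180))
W=np.array([atz(m,u,120) for u in pts]); print(W.round(1))
yaw=np.arctan2(*(W[5]-W[4])[[1,0]]); print('yaw slots',yaw)
L0=[[0,0,0],[-30,-30,0],[-30,30,0],[30,-30,0]]
ss=None
def f(p): 
    L=np.array(L0+[[-p[3],0,0],[p[3],0,0],[0,-p[3],0]],float)
    return (proj(m,pos_pts([p[0],p[1],p[2],0],L))-pts).ravel()
r=least_squares(f,[501,95,.05,40]); print(r.x,r.cost); print(f(r.x).reshape(-1,2).round(2)); print('table c',pos_pts([*r.x[:3],0],[0,0,0]))
# now photograph flange in the same relative pose: camera above flange, height relation
bot.grip(1.0)
bot.move_ptp([420,-185,194],[np.pi,0,np.pi+.051]); bot.dwell(.25)
m=cam('wrist'); im=imaging.capture('wrist'); cv2.imwrite('pics/w5.png',im); np.save('w5.npy',m,allow_pickle=True); print(bot.get_state()['t'])
crop(im,190,150,390,300,4,'w5c')
```

```text
[[611.3 103.5 120. ]
 [582.6  72.4 120. ]
 [579.8 132.4 120. ]
 [642.7  74.7 120. ]
 [568.5 101.9 120. ]
 [653.8 105.3 120. ]
 [613.3  60.8 120. ]]
yaw slots 0.040492460331957164
[4.99355359e+02 9.88090705e+01 4.24650697e-02 4.27726272e+01] 0.09439593709330799
[[ 0.09 -0.06]
 [-0.05 -0.01]
 [-0.15  0.22]
 [ 0.15 -0.16]
 [-0.11  0.04]
 [ 0.05  0.11]
 [ 0.05 -0.15]]
table c [[611.25439086 103.56372897 120.        ]]
9.75
```

View pics/w5.png

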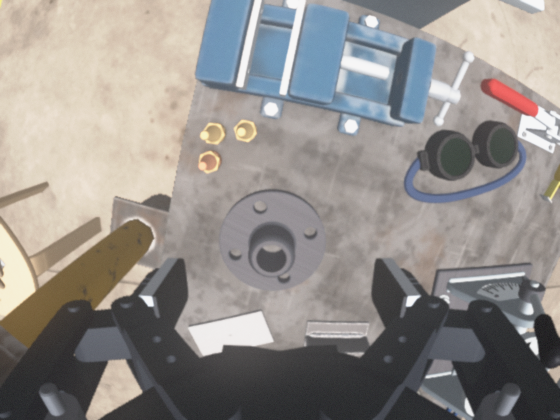

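View w5c.

View pics/w5c.png

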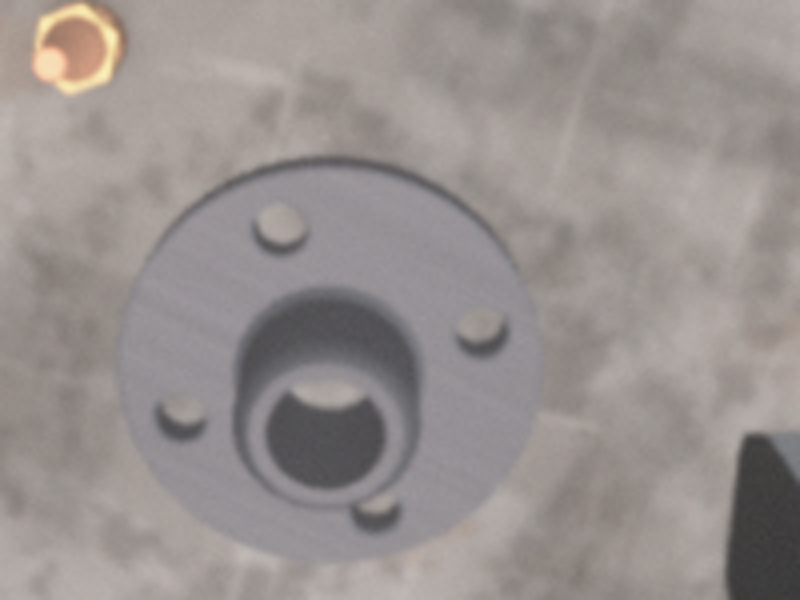

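Run:
```python
from fit import *
m=np.load('w5.npy',allow_pickle=True).item()
ct=lambda a,s,o:(np.array(a)+.5)/s-.5+np.array(o)
pts=ct([[280,228],[482,331],[376,507],[182,415.5],[326,432]],4,(190,150))
W=np.array([atz(m,u,14) for u in pts[:4]]); print(W.round(1),W.mean(0), atz(m,pts[4],52))
print([np.hypot(*(W[i]-W[(i+1)%4])[:2]).round(1) for i in range(4)])
def f(p):
    a=p[2]+np.radians(45)+np.arange(4)*np.pi/2
    # orientation of ordering: determined below
    L=np.c_[p[0]+42.43*np.cos(a),p[1]+42.43*np.sin(a),np.full(4,14.)]
    L=np.r_[L,[[p[0],p[1],52]]]
    return (proj(m,L)-pts).ravel()
best=min((least_squares(f,[482,-189,y0]) for y0 in np.radians(np.arange(0,360,45))),key=lambda r:r.cost)
print(best.x,np.degrees(best.x[2]),best.cost); print(f(best.x).reshape(-1,2).round(2))
```

```text
[[ 441.1 -203.5   14. ]
 [ 466.3 -149.3   14. ]
 [ 519.7 -174.3   14. ]
 [ 495.1 -228.3   14. ]] [ 480.54198368 -188.86310789   14.        ] [ 480.49624048 -188.98994759   52.        ]
[np.float64(59.8), np.float64(58.9), np.float64(59.4), np.float64(59.4)]
[ 483.48683877 -188.93810868    5.07714785] 290.89914400054914 5360.620709585724
[[ -4.88  70.27]
 [ -3.48  29.6 ]
 [  6.77 -64.71]
 [  0.84 -25.09]
 [ -0.08   2.84]]
```

Run:
```python
from fit import *
yaw=np.pi-np.radians(24.8); o=[np.pi,0,yaw]
print(solve_ik([480.5,-188.9,16],o))
bot.move_ptp([480.5,-188.9,80],o)
print(bot.movel([480.5,-188.9,17],None,100,threshold=12))
s=bot.get_state(); print(s['t'],s['tcp_pos'],s['orientation'],s['contact_force'])
bot.grip(0,70); s=bot.get_state(); print(s['t'],s['tcp_pos'],s['contact_force'],s['opening'])
m=cam('wrist'); im=imaging.capture('wrist'); cv2.imwrite('pics/w6.png',im); np.save('w6.npy',m,allow_pickle=True)
bot.movel([480.5,-188.9,60],None,60); bot.dwell(.2)
s=bot.get_state(); print(s['t'],s['tcp_pos'],s['contact_force'],s['wrist_torque'],s['opening'])
m=cam('wrist'); im=imaging.capture('wrist'); cv2.imwrite('pics/w7.png',im); np.save('w7.npy',[m,s],allow_pickle=True)
```

```text
[-0.5176125   0.51708263 -0.53825181  0.51546188  0.         -0.08477084]
False
11.1167 [ 480.99012116 -189.30244872   17.77060547] [-3.14143501e+00  1.26271959e-03  2.70871922e+00] [ 0.39006389  0.04122702 -0.0052188 ]
11.575 [ 480.92202721 -189.1930369    17.82377147] [-2.27886983 -0.34215037  5.53970401] 0.5204133940711839
12.6917 [ 480.17898268 -188.71183982   59.58465284] [ 0.4406307   0.10202088 -7.82922552] [-0.05326806 -0.03027433 -0.02579677] 0.521200066257503
```

View pics/w7.png

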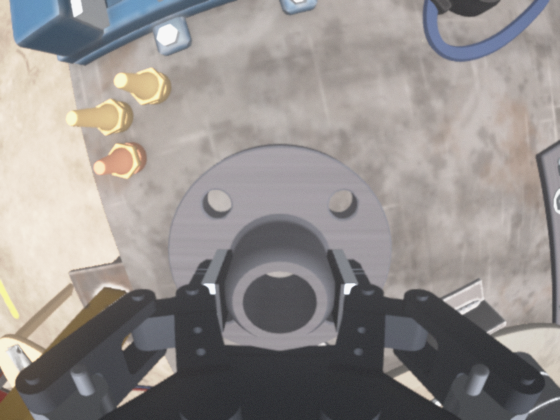

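Run:
```python
from fit import *
im=cv2.imread('pics/w7.png'); crop(im,180,180,380,340,4,'w7c')
```

```text
(no output)
```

View pics/w7c.png

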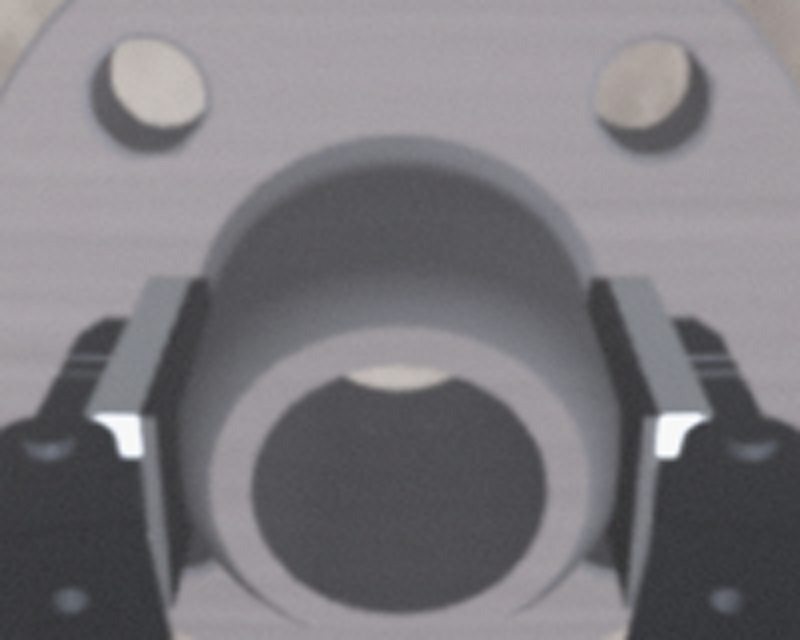

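```bash
cat > inhand.py <<'E'
from fit import *
ct=lambda a,s,o:(np.array(a)+.5)/s-.5+np.array(o)
m,s=np.load('w7.npy',allow_pickle=True)
pts=ct([[150,93],[654,95],[398.5,489]],4,(180,180))
u=s['tcp_pos'][2]-17.8
A,B=[atz(m,p,u+14) for p in pts[:2]]; C=atz(m,pts[2],u+52)
Rt=R(s['orientation'])
loc=lambda X:(Rt.T@(X-s['tcp_pos']))
if __name__=='__main__':
    print('dist',np.linalg.norm(A-B)); print(loc(A),loc(B),loc(C))
    print('fl rot in tool deg',np.degrees(np.arctan2((loc(B)-loc(A))[0],(loc(B)-loc(A))[1])))
    M=(A+B)/2; d=(B-A)/np.linalg.norm(B-A); n=np.array([-d[1],d[0],0]); 
    for k in (30,-30): print(loc(M+k*n))
E
python3 inhand.py
```

```text
dist 59.140003216596796
[ 30.20807981 -29.11331223   3.82370178] [30.00202184 30.02633182  3.82847903] [ 6.29507373e-01  1.87642844e-02 -3.41994666e+01]
fl rot in tool deg -0.19963265754557527
[60.1048575   0.56103486  3.85205881]
[0.10524416 0.35198473 3.800122  ]
```

Run:
```python
from fit import *
yaw=np.pi+.0425; o=[np.pi,0,yaw]; x,y=611.5,103.5
bot.movel([480.5,-188.9,250],None,200)
bot.move_ptp([x,y,255],o)
bot.movel([x,y,176],None,100); bot.dwell(.3)
s=bot.get_state(); print(s['t'],s['tcp_pos'],s['orientation'],s['contact_force'],s['opening'])
m=cam('wrist'); im=imaging.capture('wrist'); cv2.imwrite('pics/w8.png',im); np.save('w8.npy',[m,s],allow_pickle=True)
crop(im,180,180,380,340,4,'w8c')
im=imaging.capture('scene'); crop(im,295,120,415,290,4,'s8c'); cv2.imwrite('pics/s8.png',im)
```

```text
16.3 [611.77470356 103.58568429 176.51649414] [ 3.14157669e+00  8.95833645e-04 -3.09896585e+00] [ 0.02272116 -0.43141315 -7.05935837] 0.5185736340592959
```

View pics/w8c.png

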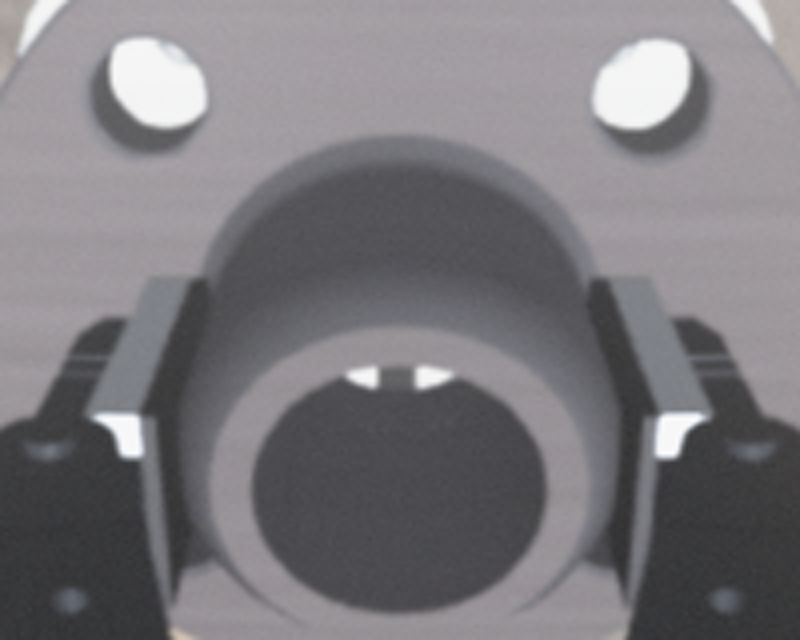

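View pics/s8c.png

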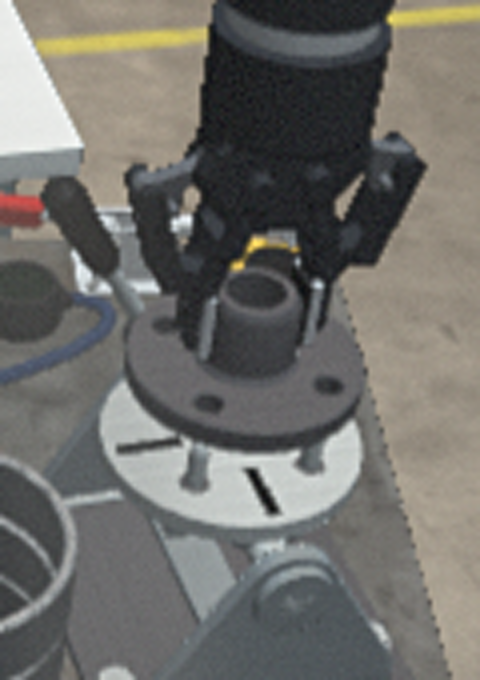

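Run:
```python
from fit import *
s=cam('scene'); ct=lambda a,sc,o:(np.array(a)+.5)/sc-.5+np.array(o)
P=[499.36,98.81,.0425,0]
# s4c pins bases(-30,-30),(-30,30),(30,-30),(30,30), center
L=np.array([[-30,-30,25],[-30,30,25],[30,-30,25],[30,30,25],[0,0,0]],float)
o=ct([[157,290],[268,272],[200,368],[317,350],[231,353]],4,(295,140))
print('pins obs-pred',(o-proj(s,pos_pts(P,L))).round(2))
tz=176.5-17.8
H=np.array([[-30,-30,0],[30,-30,0],[30,30,0],[0,0,38]])+[0,0,14]
c=Ro.from_euler('z',.0425).apply(H)+[611.5,103.6,tz]
o=ct([[165,324],[208,402.5],[328,385],[256,290]],4,(295,120))
print('holes obs-pred',(o-proj(s,c)).round(2))
e=proj(s,[[611,103,150],[621,103,150],[611,113,150],[611,103,160]]);print((e[1:]-e[0]).round(2))
crop(cv2.imread('pics/s8.png'),315,190,395,250,9,'s8d'); crop(cv2.imread('pics/s4.png'),315,195,395,255,9,'s4d')
```

```text
pins obs-pred [[-0.95  1.68]
 [-1.04  1.18]
 [-0.66  1.62]
 [-0.63  1.63]
 [-0.27  0.59]]
holes obs-pred [[-0.43  0.97]
 [-0.47  1.21]
 [-0.31  1.27]
 [-0.31  0.94]]
[[ 1.68  3.26]
 [ 4.83 -0.57]
 [ 0.67 -3.92]]
```

View pics/s8d.png

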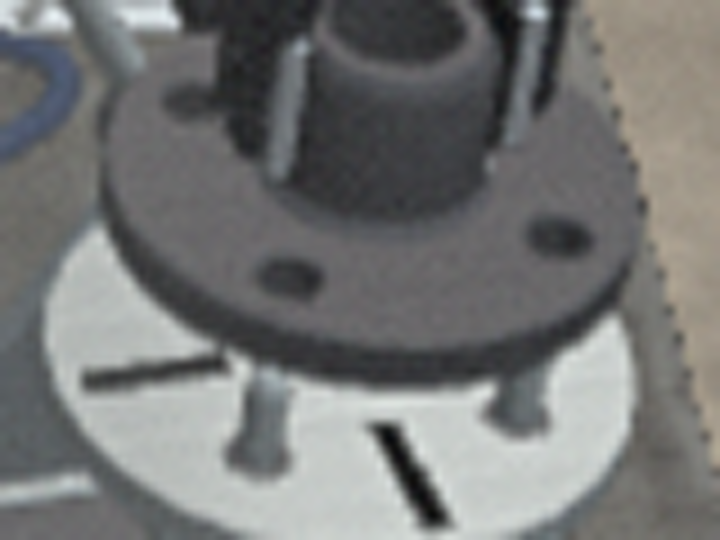

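View pics/s4d.png

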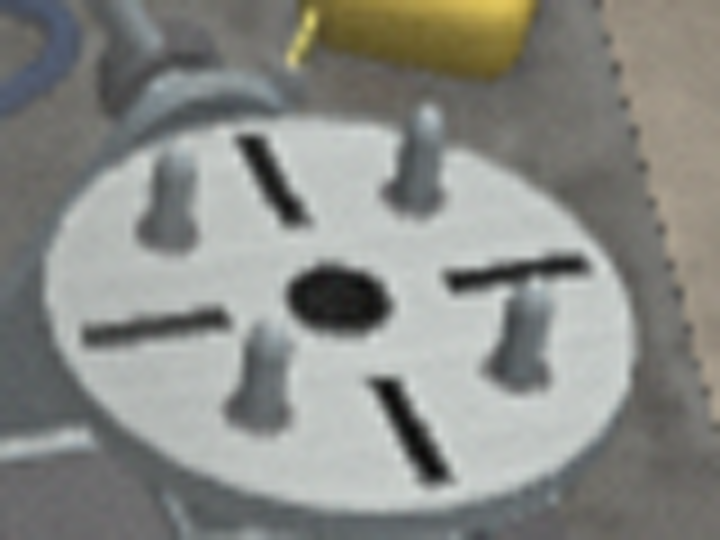

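Run:
```python
from fit import *
x,y=611.3,103.1
bot.movel([x,y,168],None,50)
h=bot.movel([x,y,137.3],None,40,threshold=15)
s=bot.get_state(); print(h,s['t'],s['tcp_pos'],s['contact_force'].round(1),s['wrist_torque'].round(2))
im=imaging.capture('scene'); crop(im,315,190,395,250,9,'s9d')
```

```text
True 17.4417 [610.61842396 103.06223118 137.86041446] [-0.7 -0.4  6.7] [ 0.01 -0.   -0.08]
```

View pics/s9d.png

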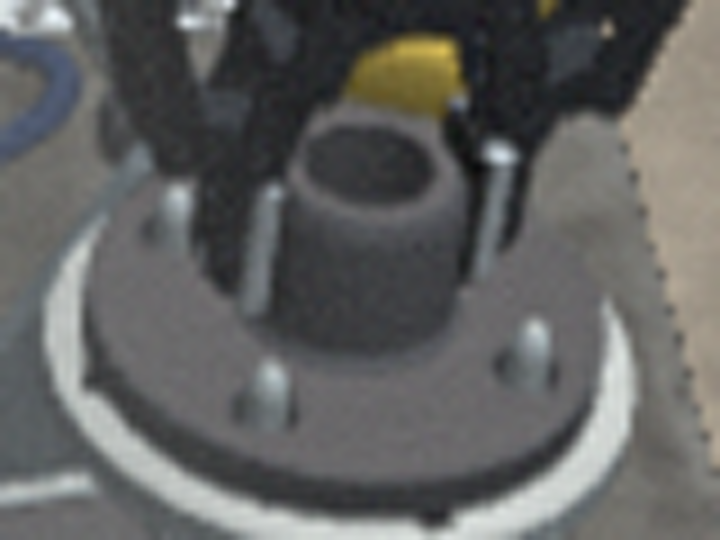

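Run:
```python
from fit import *
bot.grip(0.85); bot.dwell(.2)
s=bot.get_state(); print(s['t'],s['contact_force'].round(1))
c=s['tcp_pos']; bot.movel([c[0],c[1],250],None,120); bot.dwell(.2)
print(bot.get_state()['contact_force'].round(1))
im=imaging.capture('scene'); crop(im,315,190,395,250,9,'s10d'); im=imaging.capture('wrist'); cv2.imwrite('pics/w10.png',im)
```

```text
18.0833 [ 0.5 -0.3 -0. ]
[ 0.1  0.4 -0. ]
```

View pics/s10d.png

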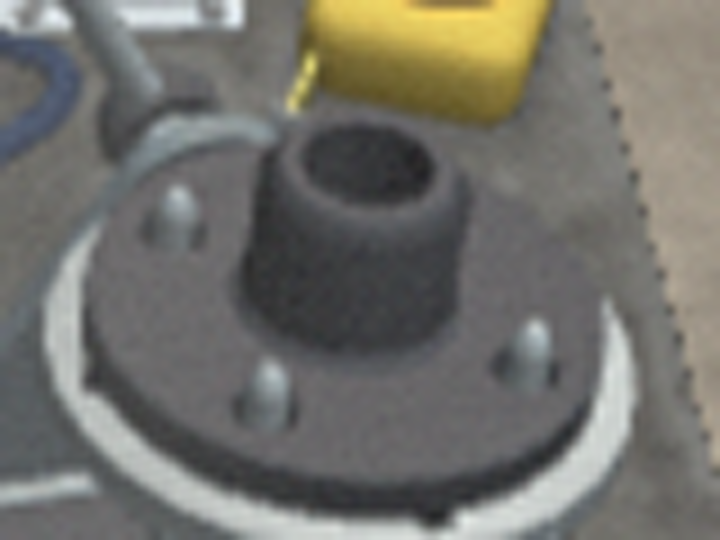

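View pics/w10.png

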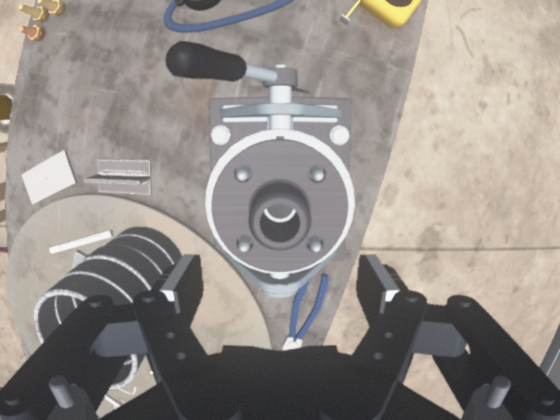

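All four pins show in the holes, at (175,225), (265,400) and (530,360) in the scene crop and in all four corners of the wrist view. The flange is seated. Next I'll tilt the lever.

```bash
sed -i 's/^P=.*/P=np.array([499.36,98.81,.0425])/' fit.py
python3 - <<'E'
from fit import *
bot.grip(0.42,60)
l=np.radians(-30)
p,o=lever_pose(l,180); bot.move_ptp(p+[0,0,40],o); bot.movel(p,o,150)
p,o=lever_pose(l,80); h=bot.movel(p,o,120,threshold=12); s=bot.get_state(); print(h,s['t'],p,s['tcp_pos'],s['contact_force'].round(1))
cv2.imwrite('pics/w11.png',imaging.capture('wrist'))
E
```

```text
False 21.9917 [501.05948828  58.84611956 164.2820323 ] [501.66825721  58.54097553 164.94305341] [-0.3  0.1  0.3]
```

View pics/w11.png

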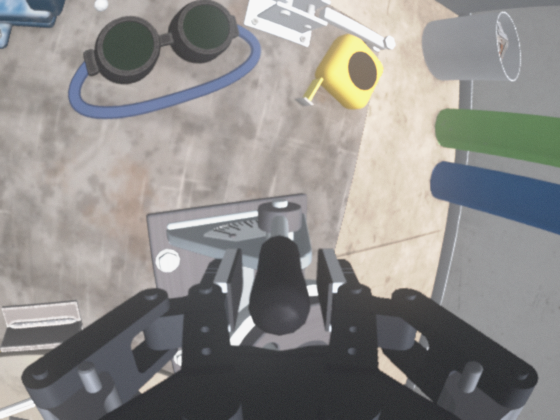

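Run:
```python
from fit import *
for d in (-22,-13,-4,5,12):
    p,o=lever_pose(np.radians(d),80); h=bot.movel(p,o,45,threshold=40); s=bot.get_state()
    print(d,h,round(s['t'],2),(s['tcp_pos']-p).round(1),s['contact_force'].round(1))
    if h: break
bot.dwell(.2); s=bot.get_state(); print(p,s['tcp_pos'],s['contact_force'])
cv2.imwrite('pics/w12.png',imaging.capture('wrist')); im=imaging.capture('scene'); cv2.imwrite('pics/s12.png',im); crop(im,295,140,415,290,4,'s12c')
crop(cv2.imread('pics/w12.png'),180,170,380,320,4,'w12c')
```

```text
-22 False 22.44 [0.3 0.3 0.8] [ 0.2 -0.3 -0.2]
-13 False 22.87 [0.1 0.3 0.1] [ 0.4 -0.3  0.4]
-4 False 23.29 [-0.   0.3 -0.2] [-0.  -1.  -0.4]
5 False 23.72 [-0.1  0.2 -0.2] [0.3 0.4 0.5]
12 False 24.08 [-0.   0.1 -0.2] [-0.4 -0.1  0.6]
[498.65331304 115.42791591 173.25180806] [498.57819329 114.96623438 173.25083601] [-0.70355     0.78326113 -0.73809084]
```

View pics/w12.png

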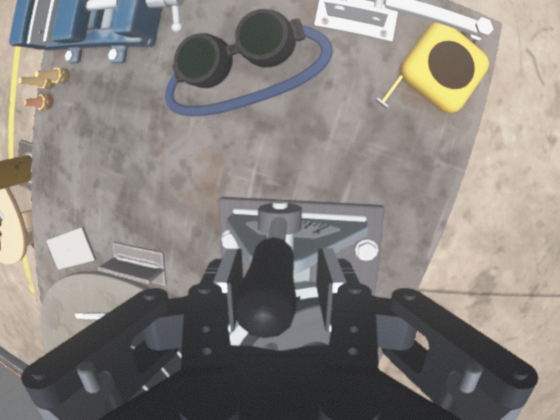

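View pics/s12c.png

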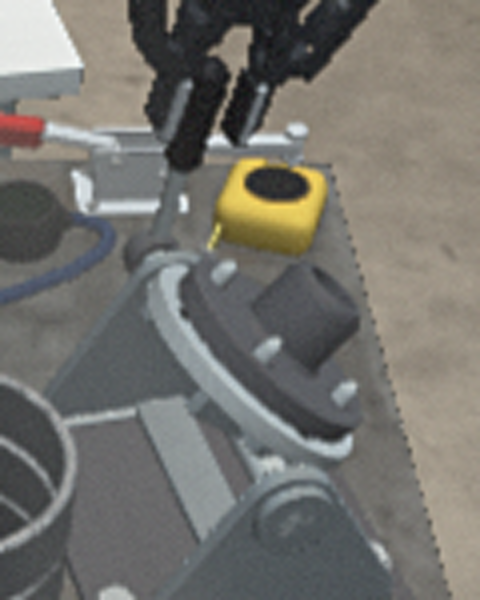

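View pics/w12c.png

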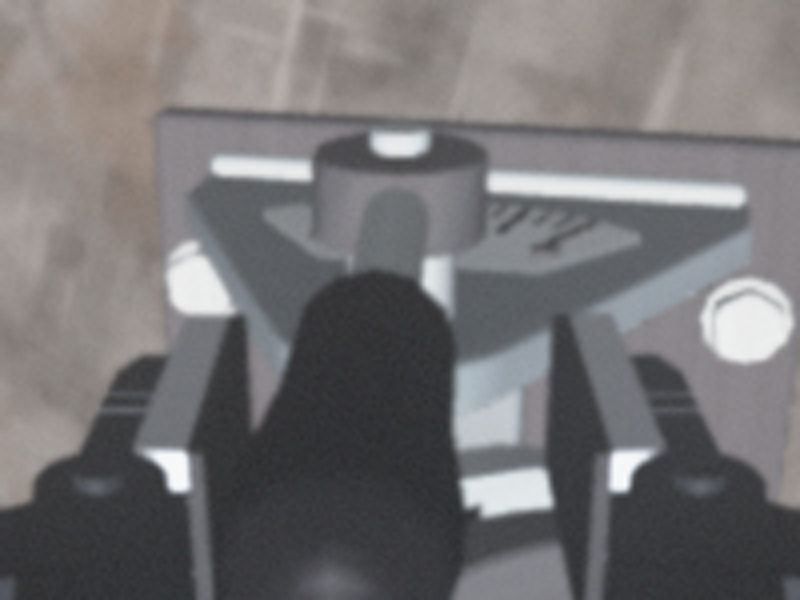

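```bash
cat > tilt.py <<'E'
from fit import *
ct=lambda a,sc,o:(np.array(a)+.5)/sc-.5+np.array(o)
def tilt_scene(L,obs,off=(-.7,1.3)):
    s=cam('scene'); L=np.array(L,float); o=np.array(obs)-off
    f=lambda q:(proj(s,pos_pts([*P,q[0]],L))-o).ravel()
    r=least_squares(f,[.6]); return np.degrees(r.x[0]),f(r.x).reshape(-1,2).round(1)
E
python3 - <<'E'
from tilt import *
o=ct([[225,268],[268,346],[345,390]],4,(295,140))
print(tilt_scene([[-30,-30,24],[30,-30,24],[30,30,24]],o))
# neck top centre at local z=52
print(tilt_scene([[0,0,52]],ct([[334,293]],4,(295,140))))
E
```

```text
(np.float64(36.32935170270885), array([[-0. , -0. ],
       [ 0.6, -0.3],
       [ 1.4, -1.3]]))
(np.float64(41.75302499605591), array([[ 0.1, -0.2]]))
```

Run:
```python
from tilt import *
for d in (15.5,18.5):
    p,o=lever_pose(np.radians(d),80); h=bot.movel(p,o,30,threshold=40); s=bot.get_state()
bot.dwell(.2); s=bot.get_state(); print(s['t'],(s['tcp_pos']-p).round(2),s['contact_force'])
p,o=lever_pose(np.radians(16),80); bot.movel(p,o,60)
p,o=lever_pose(np.radians(15),190); bot.movel(p,o,150)
# look from the front: camera on robot side
pc=[380,110,170]; oo=[np.pi,np.radians(0),np.pi+.0425]
t=np.radians(50)
# tool z tilted forward (+x): camera then sees quadrant
Rm=Ro.from_euler('xyz',[np.pi,0,np.pi+.0425]).as_matrix()
for sg in (1,):
    Rn=Ro.from_rotvec(np.array([0,-1,0])*t).as_matrix()@Rm
    print(Rn[:,2]); e=Ro.from_matrix(Rn).as_euler('xyz'); print(solve_ik([330,110,220],e))
cv2.imwrite('pics/w13.png',imaging.capture('wrist')); im=imaging.capture('scene'); cv2.imwrite('pics/s13.png',im); crop(im,295,140,415,290,4,'s13c')
crop(cv2.imread('pics/w13.png'),200,100,400,250,4,'w13c')
m=cam('wrist'); print(m['position'],R(m['rotation'])[:,2])
```

```text
25.1917 [-0.15  0.15 -0.1 ] [ 0.2891473   0.07034735 -0.34717496]
[ 7.66044443e-01  1.22354096e-16 -6.42787610e-01]
None
[427.65892808 181.65236851 414.74126296] [-0.27671324  0.23744074  0.9311561 ]
```

View pics/w13.png

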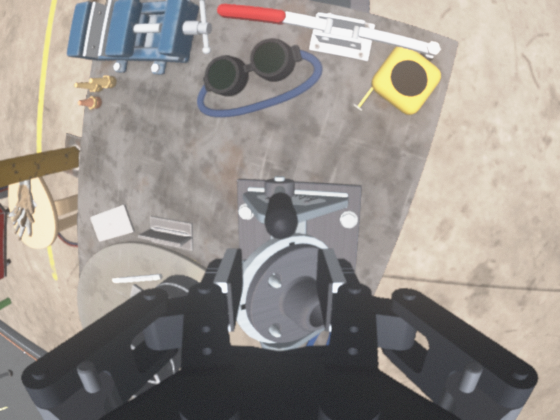

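View pics/s13c.png

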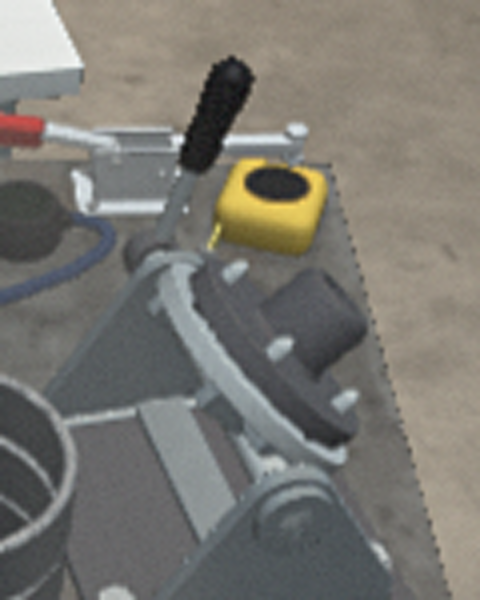

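View pics/w13c.png

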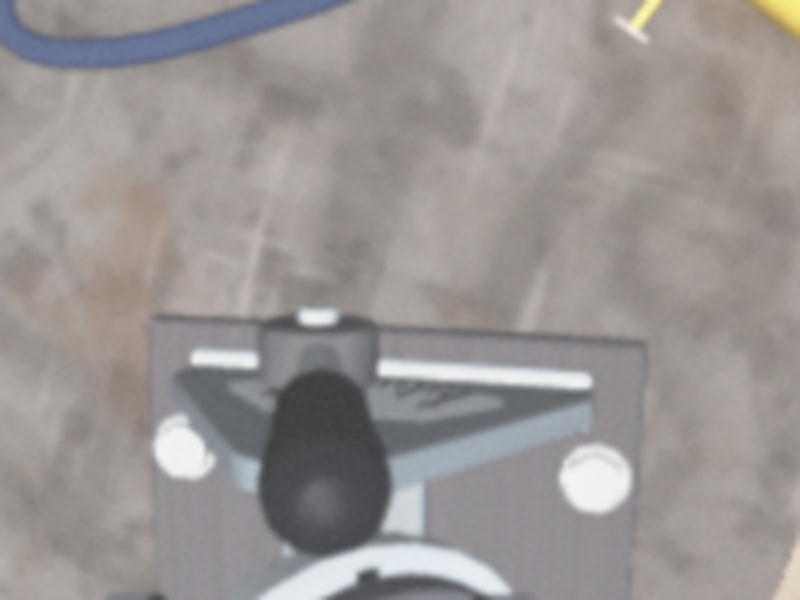

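Run:
```python
from tilt import *
s=cam('scene'); w=None
im=cv2.imread('pics/s13.png'); crop(im,320,145,400,265,5,'s13d')
def lev(t,d):
    l=t-np.pi/6; return np.array([P[0],P[1],95])+Ro.from_euler('z',P[2]).apply([0,d*np.sin(l),d*np.cos(l)])
for t in (36,40,42,44,46,48): 
    t_=np.radians(t); q=proj(s,np.r_[[lev(t_,129),lev(t_,0),lev(t_,62)],pos_pts([*P,t_],[[0,0,52],[-30,-30,24],[30,-30,24],[30,30,24]])])+[-.7,1.3]
    print(t,(((q-[320,145])+.5)*5-.5).round(0).tolist())
# baseline on s12 and s4: lever tip at level
q=proj(s,[lev(0,129)])+[-.7,1.3]; print('s4c tip pred',((q-[295,140])+.5)*4-.5)
```

```text
36 [[126.0, 51.0], [64.0, 299.0], [92.0, 185.0], [281.0, 333.0], [155.0, 310.0], [212.0, 406.0], [313.0, 455.0]]
40 [[146.0, 51.0], [64.0, 299.0], [102.0, 185.0], [290.0, 338.0], [165.0, 310.0], [222.0, 406.0], [315.0, 462.0]]
42 [[156.0, 52.0], [64.0, 299.0], [106.0, 185.0], [294.0, 341.0], [169.0, 310.0], [226.0, 406.0], [316.0, 465.0]]
44 [[165.0, 53.0], [64.0, 299.0], [111.0, 186.0], [298.0, 344.0], [174.0, 310.0], [231.0, 406.0], [316.0, 469.0]]
46 [[175.0, 54.0], [64.0, 299.0], [115.0, 186.0], [301.0, 347.0], [178.0, 310.0], [236.0, 406.0], [316.0, 472.0]]
48 [[184.0, 55.0], [64.0, 299.0], [119.0, 187.0], [305.0, 350.0], [182.0, 311.0], [240.0, 406.0], [316.0, 475.0]]
s4c tip pred [[ 53.20980012 104.94908573]]
```

View pics/s13d.png

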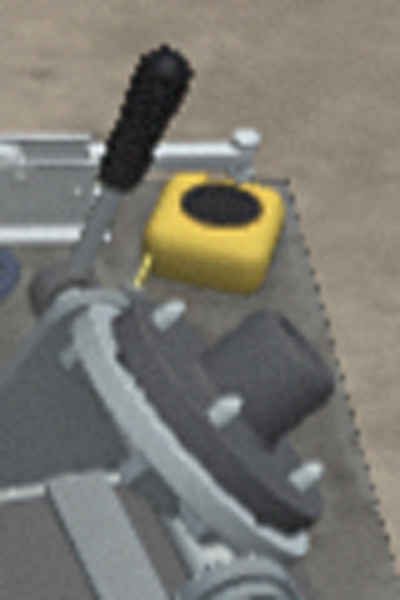

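Run:
```python
from fit import *
m=cam('wrist'); s=bot.get_state(); Rt=R(s['orientation'])
off=Rt.T@(m['position']-s['tcp_pos']); Rc=Rt.T@R(m['rotation']); print(off)
tgt=np.array([P[0],P[1],95])+Ro.from_euler('z',P[2]).apply([8,0,-60])
res=[]
for yaw in np.arange(-np.pi,np.pi,np.pi/6):
  for t in np.radians([0,15,30,45,60]):
    for x in (280,320,360,400):
     for y in (0,60,100,150,200):
      for z in (100,150,200,260):
        Rn=Ro.from_rotvec([0,-t,0]).as_matrix()@R([np.pi,0,yaw]); e=Ro.from_matrix(Rn).as_euler('xyz')
        p=np.array([x,y,z]); mm=dict(m); mm['position']=p+Rn@off; mm['rotation']=Ro.from_matrix(Rn@Rc).as_euler('xyz')
        px=proj(mm,tgt)[0]
        if not(60<px[0]<500 and 30<px[1]<250) or (px[1]>200 and not 230<px[0]<330): continue
        v=mm['position']-tgt; 
        if v[0]>-60 : continue
        sc=-v[0]/np.linalg.norm(v)/ (100+np.linalg.norm(v))
        res.append((sc,yaw,t,x,y,z,px,v,e))
res.sort(key=lambda r:-r[0]); n=0
for r in res:
    q=solve_ik(r[3:6],r[8])
    if q is not None:
        print(r[0].round(5),np.degrees(r[1:3]).round(),r[3:6],r[6].round(),r[7].round(),q.round(2)); n+=1
        if n>12: break
```

```text
[ 6.77411281e+01  1.11058809e-02 -1.42133780e+02]
0.00209 [-120.   30.] (400, 150, 100) [184. 190.] [-208.   -8.  171.] [ 0.29  0.04 -1.18 -0.16 -0.14 -0.8 ]
0.00205 [120.  30.] (400, 0, 100) [405. 140.] [-208.  -40.  171.] [-0.3  -0.04 -1.26 -0.15  0.15  0.78]
0.00205 [-120.   30.] (400, 200, 100) [152. 138.] [-208.   42.  171.] [ 0.45  0.09 -1.11 -0.12 -0.22 -0.66]
0.00202 [-120.   30.] (360, 200, 100) [131. 158.] [-248.   42.  171.] [ 0.51  0.04 -1.17 -0.11 -0.25 -0.6 ]
0.00195 [-120.   30.] (320, 200, 100) [115. 174.] [-288.   42.  171.] [ 0.59 -0.01 -1.22 -0.09 -0.28 -0.53]
0.00195 [-150.   45.] (400, 200, 150) [189. 136.] [-249.   67.  174.] [ 0.55  0.01 -1.27 -0.42 -0.38 -0.11]
0.00195 [-90.  30.] (360, 150, 100) [169. 144.] [-218.  -17.  188.] [ 0.33 -0.02 -1.25 -0.15 -0.16 -1.28]
0.00193 [-90.  30.] (360, 200, 100) [168.  86.] [-218.   33.  188.] [ 0.51  0.04 -1.17 -0.11 -0.25 -1.12]
0.00191 [-90.  30.] (400, 150, 100) [202. 144.] [-178.  -17.  188.] [ 0.29  0.04 -1.18 -0.16 -0.14 -1.32]
0.00191 [-90.  30.] (320, 200, 100) [141.  92.] [-258.   33.  188.] [ 0.59 -0.01 -1.22 -0.09 -0.28 -1.05]
0.0019 [90. 30.] (400, 60, 100) [355. 159.] [-178.   29.  188.] [-0.06 -0.03 -1.26 -0.18  0.03  1.52]
0.00189 [90. 30.] (400, 0, 100) [357.  83.] [-178.  -31.  188.] [-0.3  -0.04 -1.26 -0.15  0.15  1.31]
0.00189 [-120.   45.] (400, 200, 150) [229.  98.] [-232.   42.  192.] [ 0.55  0.01 -1.27 -0.42 -0.38 -0.64]
```

Run:
```python
from fit import *
Rn=Ro.from_rotvec([0,-np.radians(30),0]).as_matrix()@R([np.pi,0,np.radians(-120)]); e=Ro.from_matrix(Rn).as_euler('xyz')
c=bot.get_state()['tcp_pos']; bot.movel(c+[-60,0,20],None,150)
bot.move_ptp([380,180,230],e); bot.movel([390,180,120],None,120); bot.dwell(.2)
im=imaging.capture('wrist'); cv2.imwrite('pics/w14.png',im); m=cam('wrist'); np.save('w14.npy',m,allow_pickle=True)
px=proj(m,np.array([P[0],P[1],95])+Ro.from_euler('z',P[2]).apply([8,0,-60]))[0]; print(px,bot.get_state()['t'])
x,y=px.astype(int); crop(im,max(x-60,0),max(y-60,0),x+60,y+50,6,'w14c')
```

```text
[175.10697948 154.32893341] 29.25
```

View pics/w14.png

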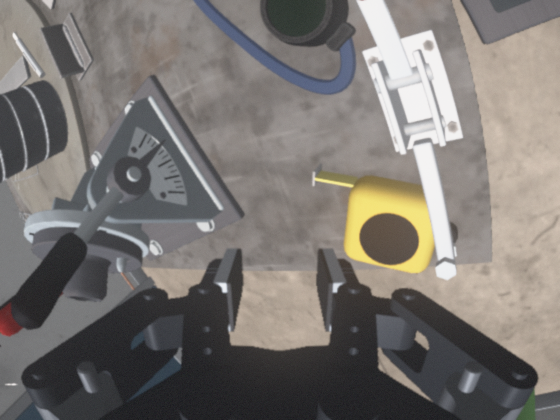

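View pics/w14c.png

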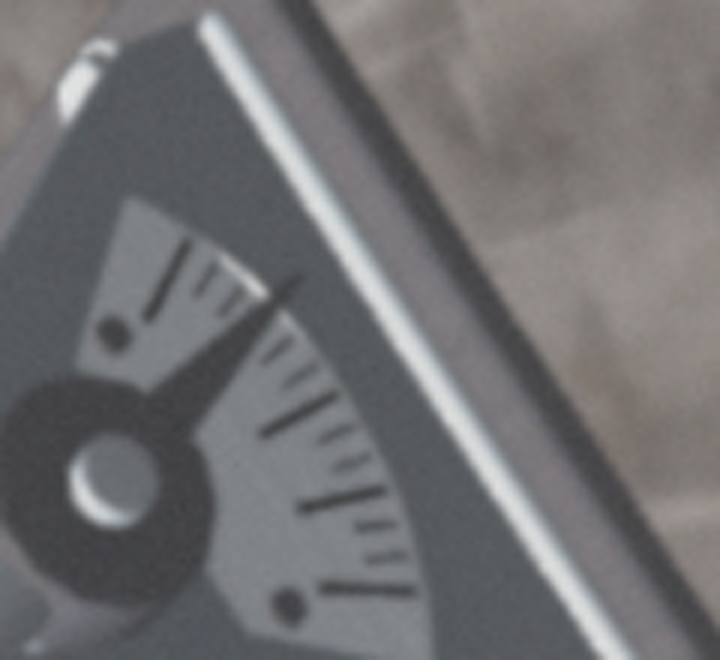

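The pointer's tip (295,280 in the crop) covers the fourth long mark, with the 40 and 50 degree short marks showing on either side. That agrees with the scene fit of about 45 to 47 degrees. The arm is clear of everything, so I'm handing in.

Run:
```python
from fit import *
s=bot.get_state(); print(s['t'],s['contact_force'].round(2)); print(bot.sign_off())
```

```text
29.25 [0.76 0.94 0.02]
the job is handed in; nothing more can be done
None
```

The job is done and was handed in at 29 s of the 72 s allowed; sign-off reports no verdict.

- **Levelling:** I pushed the table by its lever back to the hard stop. The push on the stop rose to about 75 N, because my 30 N force limit applied to each short move separately. That is still below the 120 N wrist limit.
- **Flange:** I gripped it by the neck, turned it about 27° and lowered it over the pins. It was seated when the tool reached 137.9 mm, against 137.8 mm expected. After release, both camera views showed the pins through the holes.
- **Tilt:** I pushed the lever left and then backed away. From the front, the pointer sits on the 45° mark. The scene-camera estimates ran from about 44° to 47°, inside the 42° to 48° allowed.
- **Last checks:** the flange still looked seated on its pins at the final tilt, the arm was clear, and the tool felt only about 1 N. I did not measure the bystanders again; none was touched on purpose, and none looked moved in the pictures.

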